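Send the sample carousel back one notch

ROBOT

A 7-joint arm with a two-finger parallel gripper is mounted at the origin on the work surface. World frame = base frame: x ahead of the robot, y to its left, z up, the work surface at z = 0. Lengths are in m, angles in rad, forces in N, time in s.
With the tool pointing down it reaches from about 0.425 to 0.875 m from the base axis. Payload 9.9 kg.
Tool frame: the origin (TCP) lies on the mounting face of the last link; the fingertips stand 173 mm ahead of it and the grasp point (between the pads) lies 155 mm ahead of it; x points along the fingers, z is the direction in which the jaws open and shut, and the axes are right-handed (so a half turn about x gives the same grasp; the last joint's range is limited). The gripper opens to 85 mm and grips with 20 to 120 N. Pads are 22 mm wide; open, the fingers measure 114 mm over their backs; the gripper's body (76 mm by 85 mm) begins 54 mm behind the grasp point. The pads swing forward as they close: fully open they stand 13 mm farther back than shut.
Start: joints at [-1.372, 0.576, 0.025, 1.437, -0.015, 1.129, -0.057], TCP at [0.188, 0.648, 0.405] pointing down, gripper open.
Joint ranges: [-2.76, 2.76], [-0.34, 2.15], [-1.52, 1.57], [0.19, 2.46], [-1.09, 4.23], [0.17, 1.99], [-2.82, 2.82]. Speed limits (rad/s): [2.22, 2.22, 3.01, 3.01, 3.14, 3.14, 3.14].

INTERFACE

Orientations are given as [roll, pitch, yaw] about the fixed x, y, z axes, in that order (R = Rz(yaw) Ry(pitch) Rx(roll)).
In Python, from plant import robot, get_image, camera_model gives the robot as it stands.
- The arm moves only by the tool servo_tool, never from a script. Its argument "increments" is one flat list of numbers, 7 for each row, row after row: the shift along the tool's x, y, z in m, then the turn, a rotation vector about the tool's x, y, z in rad, then the opening, from 0 (shut) to 1 (fully open). In form: [dx, dy, dz, ax, ay, az, jaw, dx, dy, dz, ax, ay, az, jaw, ...]. A call has 1 to 8 rows; each row is the pose to reach, as a shift and turn from the pose commanded when the call began, along the tool's axes at that moment; what a row does not reach only later rows make up. A row lasts 1/8 s, in which the tool goes at most 62.5 mm and 10.7 degrees, less where a joint would pass 70% of its speed; a pose out of reach is approached as far as the arm can. A call with a gripper value outside its range is refused whole. The fingers move at their own pace and stop on an object; "squeeze" is the grip in N (left out, the last holds). Time passes only in rows, so rows that repeat a pose let the fingers close. It gives the time, the measured TCP pose, the force and the opening at its end, in the units of the state.
- robot.get_state(): the state, without advancing time (a new reading comes with each control period).
- get_image(name): name is "scene" or "top"; returns the picture (480x640x3 uint8, red, green, blue); there is no depth.
- camera_model(name): a dict with "camera_matrix" (3x3 intrinsics, pixels), "world_from_camera" (4x4, takes a point from camera to world coordinates). Camera axes: x right, y down, z forward; pixel columns grow to the right and rows downward; lengths in m; the calibration is good to about 2 mm. A picture is of the moment at which its call begins. camera_model takes no time and is no camera call.
- robot.sign_off(): hands the job in, once; it reports no verdict.
The state is a dict: "time": time; "joints": joint angles; "dq": joint speeds; "effort": joint torques, N m; "tcp_pos": TCP position; "ee_rot": TCP orientation; "contact_force": force on the tool from outside, world axes, zero at the start; "torque": the same for the moment, N m; "width": finger opening in m.
Only numpy, scipy, OpenCV 4.12 (cv2) and the standard library are available. Lean on these libraries where they do the work, as an engineer would, in place of code of your own. Each camera call takes 0.05 s, during which the arm holds its last target. There are 200 camera calls.

TASK

The sample carousel on the weighing bench was fed one place too far. With a fingertip, push the red pawl's upright tab over so that the pawl lifts clear of the teeth, push the wheel back exactly one notch (clockwise seen from above) by a blue peg, then push the tab upright again so that the pawl is fully down in the next notch. Leave the vials standing in their wells and do not disturb the small amber bottle and the steel cup standing on the bench close to the carousel.

Things in the scene. Friction and masses are not known exactly. Their poses are not given: they have to be found in the camera images.
- carousel: the fixed carousel stand; origin on the bench, on the wheel's vertical axis. The pawl stands at the wheel's -y side in this frame; its arm points along this frame's +x and its nose (8 mm thick) drops between two teeth at (0, -102) mm. A grey post, 24 x 18 mm, top 60 mm high, at (-50, -146) mm carries the pawl. The white foot reaches 80 mm from the axis and under the post
- wheel_axis (a point): centre of the wheel's upper face, 30 mm above the bench. The wheel is an aluminium disc 220 mm across with 10 saw teeth round its rim (36 degrees apart, 94 to 110 mm from the axis, 10 mm high, 22 mm of flat between them) and 10 white wells (25 mm across, 14 mm tall, 52 mm from the axis). Axes as the carousel's
- pawl_hinge (a point): the pawl's hinge, fixed to the stand at (-50, -102, 47) mm in the carousel's frame; the hinge runs along the carousel's y. The arm reaches from here 50 mm towards the carousel's +x to the nose, the tab rises from here. Axes as the carousel's
- wheel (a joint): turn of the wheel, rad: 0 at the start, growing as it turns backward (clockwise seen from above); 0.628 is one notch. It turns stiffly (about 1.5 N at a peg) and stays where left. While the pawl is down it is free only about 0.07 rad either side of 0 (forward, it would lift the pawl). The pawl goes fully down again only between about 0.57 and 0.67
- pawl (a joint): lift of the pawl, rad: 0 fully down between the teeth, tab upright; 0.8 at its upper stop. It clears the teeth from 0.2 on; 0.3 or more is comfortable. Its hinge is stiff (about 2 N at the tab) and the pawl stays where it is left
- tab (a point): middle of the top edge of the pawl's red upright tab: a plate 6 mm thick (carousel's x) and 36 mm wide (its y), top 52 mm above the hinge, 99 mm above the bench when the pawl is down. Pushing the tab towards the carousel's -x lifts the pawl, pushing it back towards +x lowers it. The point swings with the pawl; its x axis lies along the arm
- peg0 (a point): top centre of one of the five upright blue push pegs on the wheel (10 mm across, 50 mm tall above the wheel's upper face, top 80 mm above the bench, 82 mm from the wheel's axis). It moves with the wheel
- peg1 (a point): top centre of one of the five upright blue push pegs on the wheel (10 mm across, 50 mm tall above the wheel's upper face, top 80 mm above the bench, 82 mm from the wheel's axis). It moves with the wheel
- peg2 (a point): top centre of one of the five upright blue push pegs on the wheel (10 mm across, 50 mm tall above the wheel's upper face, top 80 mm above the bench, 82 mm from the wheel's axis). It moves with the wheel
- peg3 (a point): top centre of one of the five upright blue push pegs on the wheel (10 mm across, 50 mm tall above the wheel's upper face, top 80 mm above the bench, 82 mm from the wheel's axis). It moves with the wheel
- peg4 (a point): top centre of one of the five upright blue push pegs on the wheel (10 mm across, 50 mm tall above the wheel's upper face, top 80 mm above the bench, 82 mm from the wheel's axis). It moves with the wheel
- vial_white: amber glass vial with a white cap, 18 mm across, 46 mm tall, standing loose in one of the wheel's wells; origin at the centre of its underside. It rides round with the wheel and must stay in its well
- vial_green: amber glass vial with a green cap, 18 mm across, 46 mm tall, standing loose in one of the wheel's wells; origin at the centre of its underside. It rides round with the wheel and must stay in its well
- bottle: small amber bottle with a black cap, 44 mm across, 85 mm tall, on the bench; origin at the centre of its underside. Leave it alone
- cup: small steel cup, 48 mm across, 45 mm tall, on the bench; origin at the centre of its underside. Leave it alone
Not all that is in view belongs to the job. What is shaped like the vial_white but brown is not meant. What is shaped like the vial_green but brown is not meant.

How it is judged:
By the outcome, as a careful person would: the job done as asked, in the order asked, and still so for the second after the job is handed in, with the robot touching nothing.
It also fails if it takes over 56 s, if anything falls off the work surface, if the arm or the gripper's body presses on something with over 40 N, if the wrist force passes 120 N, or if a joint passes its speed limit or range.

## Working session

There is one attempt and no reset: what is moved stays moved. The work goes in short steps, Python scripts to look and compute and a tool call to move; the robot and the scene stay as the last step left them, time stands still between calls to the robot, and variables do not carry over. Pictures are saved under pics/ and viewed, about 8 in all and at most 12, crops included, and the job is handed in when it is done.

Besides the shell and the picture viewer there is one more tool, called after "Call:" as a command line: name --argument value ..., lists and objects as JSON in quotes. servo_tool: Moves the arm, as the interface text tells. Its arguments: {"type":"object","properties":{"increments":{"type":"array","items":{"type":"number"}},"squeeze":{"type":"number"}},"required":["increments"]}

```bash
mkdir -p pics
python3 - <<'E'
from plant import robot,get_image,camera_model
import cv2
for n in("scene","top"):
    cv2.imwrite(f"pics/{n}0.png",get_image(n)[:,:,::-1]); m=camera_model(n); print(m["camera_matrix"],m["world_from_camera"])
print(robot.get_state())
E
```

```text
[[516.87846539   0.         323.11958193]
 [  0.         516.87846539 247.89524464]
 [  0.           0.           1.        ]] [[ 0.36946786  0.70336047 -0.60727057  1.06022639]
 [ 0.92914446 -0.27008538  0.25247664 -0.12429328]
 [ 0.01356719 -0.65752409 -0.75331136  0.67135752]
 [ 0.          0.          0.          1.        ]]
[[441.55666691   0.         320.30223771]
 [  0.         441.55666691 236.88753613]
 [  0.           0.           1.        ]] [[-0.01082059 -0.98627285  0.16476886  0.46903448]
 [-0.99990299  0.01211754  0.00686819  0.06892999]
 [-0.0087705  -0.16467856 -0.98630829  0.7510142 ]
 [ 0.          0.          0.          1.        ]]
{'time': 0.1, 'joints': array([-1.3717665 ,  0.57645708,  0.02483888,  1.43783445, -0.01501028,
        1.12898616, -0.05648228]), 'dq': array([-4.12958260e-04, -3.47536669e-03,  1.16003372e-04, -1.66210459e-03,
        3.01556817e-05,  2.14813562e-03,  1.13663065e-04]), 'effort': array([ 6.02530446e-03, -7.67306185e+01,  2.25778118e+00, -2.86604351e+01,
        1.58764736e-02,  8.61817243e-03, -2.86395505e-05]), 'tcp_pos': array([0.18830867, 0.64804769, 0.40391873]), 'ee_rot': array([-3.09951328,  1.56929563, -1.81149401]), 'contact_force': array([ 0.00228777,  0.06702625, -0.52312179]), 'torque': array([-0.0393671 ,  0.00571237,  0.00921528]), 'width': 0.08545070340778156}
```

View pics/top0.png

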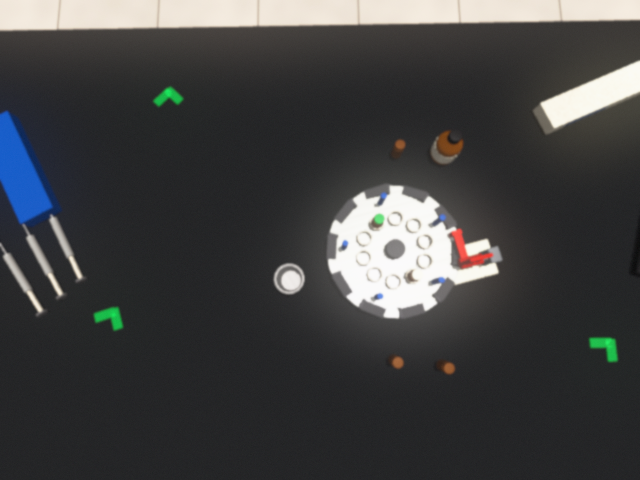

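View pics/scene0.png

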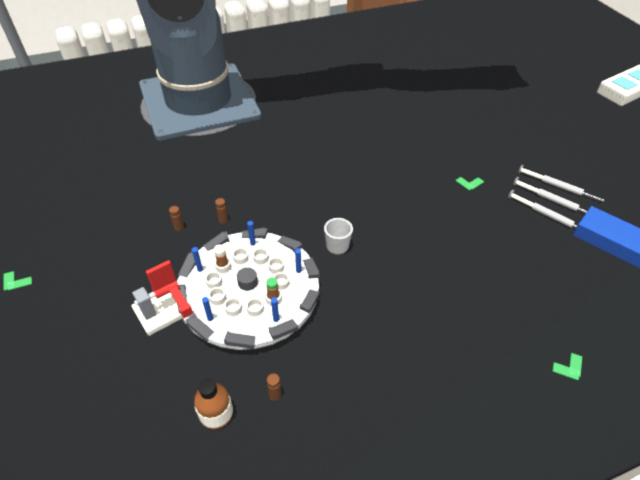

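The top view shows the wheel centred near (395,250), five blue pegs around it, the red tab and arm near (485,258)/(460,240), the cup at (289,279) and the bottle at (447,150). The scene view shows the same, with the tab at (162,280). Next I'll measure the pegs, pawl and obstacles.

```bash
cat > h.py <<'E'
from plant import robot,get_image,camera_model
import cv2,numpy as np
from scipy.optimize import least_squares
def ray(n,uv,z):
    m=camera_model(n);K=m["camera_matrix"];T=m["world_from_camera"]
    d=T[:3,:3]@np.linalg.solve(K,[uv[0],uv[1],1]);o=T[:3,3]
    return (o+d*(z-o[2])/d[2])[:2]
def proj(n,p):
    m=camera_model(n);T=m["world_from_camera"]
    q=T[:3,:3].T@(np.asarray(p)-T[:3,3]);q=m["camera_matrix"]@q;return q[:2]/q[2]
def blobs(im,col,amin=8):
    h=cv2.cvtColor(im,cv2.COLOR_RGB2HSV);H,S,V=cv2.split(h)
    k={'blue':(H>105)&(H<130)&(S>120)&(V>50),'red':((H<4)|(H>175))&(S>190)&(V>90)}[col]
    n,l,s,c=cv2.connectedComponentsWithStats(k.astype('uint8'))
    return [(c[i],s[i,4],np.argwhere(l==i)[:,::-1]) for i in range(1,n) if s[i,4]>=amin]
E
cat > m.py <<'E'
from h import *
P={}
for n in("scene","top"):
    im=get_image(n); cv2.imwrite(f"pics/cur_{n}.png",im[:,:,::-1])
    pp=[(ray(n,c,.055),a) for c,a,_ in blobs(im,'blue') if a<600]
    pp=[p for p,a in pp if np.hypot(*(p-[.57,-.06]))<.13]
    f=least_squares(lambda v:[np.hypot(*(p-v))-.082 for p in pp],np.mean(pp,0))
    ang=[np.degrees(np.arctan2(*(p-f.x)[::-1])) for p in pp]
    print(n,len(pp),f.x.round(4),"res",f.fun.round(4),"ang",np.round(ang,1),"mod72",np.round(np.mod(ang,72),1))
    for c,a,px in blobs(im,'red',30): print(' red',c.round(1),a,px.min(0),px.max(0),cv2.minAreaRect(px.astype('float32')), 'z.099',ray(n,c,.099).round(4))
E
python3 m.py
python3 - <<'E'
from h import *
import cv2
a=cv2.imread('pics/cur_top.png')[180:325,320:510];b=cv2.imread('pics/cur_scene.png')[210:350,125:325]
a=cv2.resize(a,None,fx=4,fy=4,interpolation=2);b=cv2.resize(b,None,fx=4,fy=4,interpolation=2)
cv2.imwrite('pics/a.png',a);cv2.imwrite('pics/b.png',b)
E
```

```text
scene 5 [ 0.5646 -0.0455] res [0.002  0.0009 0.0007 0.0014 0.0017] ang [ 157.9 -130.4   86.   -56.5   14. ] mod72 [13.9 13.6 14.  15.5 14. ]
top 5 [ 0.5698 -0.0498] res [0.0035 0.0032 0.003  0.0032 0.0035] ang [  14.2  -57.8   86.7 -130.1  157.6] mod72 [14.2 14.2 14.7 13.9 13.6]
 red [481.2 256.9] 38 [474 255] [490 259] ((481.9999694824219, 257.0), (3.111269950866699, 16.404878616333008), 81.8698959350586) z.099 [ 0.5449 -0.1644]
```

View pics/a.png

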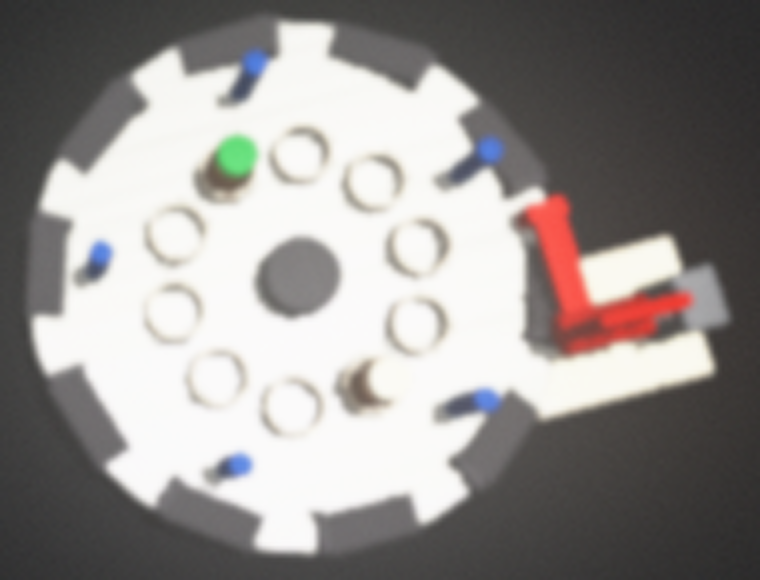

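View pics/b.png

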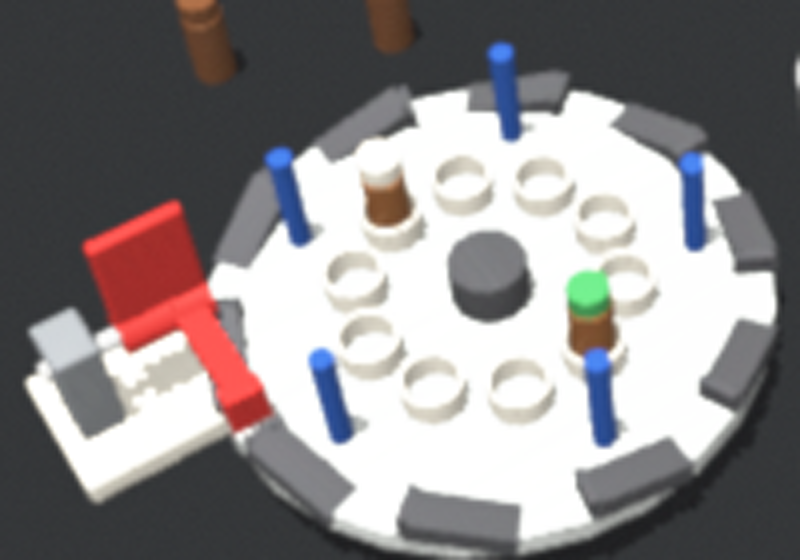

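The crops give a carousel yaw of about +12.5°. The tab top edge runs from (470,259) to (492,254) in the top view, and the arm points up and slightly left. The green vial is near 30° and the white one on the robot's side. I'll refine the pose and work out the tool numbers.

```bash
cat > g.py <<'E'
from h import *
from scipy.spatial.transform import Rotation as Ro
def redpx(n,im):
    H,S,V=cv2.split(cv2.cvtColor(im,cv2.COLOR_RGB2HSV));k=(((H<5)|(H>174))&(S>150)&(V>60)).astype('uint8')
    n_,l,s,c=cv2.connectedComponentsWithStats(k);i=1+np.argmax(s[1:,4]);return np.argwhere(l==i)[:,::-1],s[i]
E
python3 - <<'E'
from g import *
for n in("scene","top"):
    im=get_image(n)
    z=.08 if n=="top" else .055
    pp=[ray(n,c,z) for c,a,_ in blobs(im,'blue') if a<600]; pp=[p for p in pp if np.hypot(*(p-[.57,-.06]))<.13]
    f=least_squares(lambda v:[np.hypot(*(p-v))-.082 for p in pp],np.mean(pp,0))
    ang=np.array([np.degrees(np.arctan2(*(p-f.x)[::-1])) for p in pp]);print(n,f.x.round(4),f.fun.round(4),ang.round(1))
    px,s=redpx(n,im);hull=cv2.convexHull(px.astype('int32'));ap=cv2.approxPolyDP(hull,2,True)[:,0];print(s,ap.tolist())
    for th in (11,12.5,14):
        R=Ro.from_euler('z',th,degrees=True).as_matrix();o=np.array([*f.x,0])
        print(th,[proj(n,o+R@(np.array(q)/1e3)).round(1).tolist() for q in((-50,-84,99),(-50,-120,99),(-50,-120,47),(0,-102,47))])
s=robot.get_state();print(Ro.from_euler('xyz',s['ee_rot']).as_matrix().round(3))
E
```

```text
scene [ 0.5646 -0.0456] [0.0019 0.0011 0.0008 0.0014 0.0017] [ 157.8 -130.7   86.   -56.5   14. ]
[ 146  260   46   57 1005] [[191, 313], [183, 316], [157, 296], [146, 270], [169, 260]]
11 [[174.4, 253.5], [150.5, 263.7], [158.7, 285.7], [183.1, 303.7]]
12.5 [[174.2, 254.8], [150.4, 265.5], [158.7, 287.5], [183.8, 304.9]]
14 [[174.0, 256.1], [150.4, 267.3], [158.7, 289.3], [184.6, 306.2]]
top [ 0.5661 -0.0455] [ 0.0004  0.0002 -0.      0.0001  0.0004] [  14.4  -57.8   86.7 -130.1  157.5]
[452 229  40  38 412] [[491, 255], [481, 263], [463, 266], [452, 233], [460, 229]]
11 [[463.5, 265.1], [487.1, 260.2], [475.2, 263.9], [456.4, 235.9]]
12.5 [[463.9, 263.5], [487.4, 258.0], [475.5, 261.8], [455.9, 234.3]]
14 [[464.3, 261.8], [487.6, 255.7], [475.7, 259.7], [455.5, 232.7]]
[[-0.    -0.96   0.279]
 [-0.001  0.279  0.96 ]
 [-1.    -0.    -0.001]]
```

Run:
```python
from g import *
for n in("scene","top"):
    im=get_image(n); c=np.array([.566,-.0455])
    print(n,'centre z.03',proj(n,[*c,.03]).round(1),'z.045',proj(n,[*c,.045]).round(1))
    print('rim',[proj(n,[c[0]+.11*np.cos(a),c[1]+.11*np.sin(a),.03]).round(0).tolist() for a in np.radians([0,90,180,270])])
    for cc,a,px in blobs(im,'blue'):
        if a<600: print(cc.round(1),a,px.min(0),px.max(0))
```

```text
scene centre z.03 [247.1 281.9] z.045 [246.2 275.9]
rim [[269.0, 339.0], [313.0, 262.0], [229.0, 233.0], [176.0, 303.0]]
[250.8 230.6] 131 [247 220] [254 244]
[196.3 257.1] 122 [191 246] [201 270]
[297.7 258.9] 97 [295 248] [300 271]
[207.2 308.4] 106 [203 297] [212 319]
[274.6 308.6] 111 [271 297] [278 320]
top centre z.03 [393.1 250.1] z.045 [394.5 248.8]
rim [[391.0, 185.0], [326.0, 251.0], [396.0, 318.0], [460.0, 249.0]]
[383.  195.2] 24 [381 193] [385 198]
[441.9 217.1] 22 [440 215] [444 219]
[344.6 243.2] 14 [343 241] [346 245]
[441.1 279.7] 16 [439 278] [443 281]
[379.4 295.9] 11 [378 295] [381 297]
```

Run:
```python
from g import *
c=np.array([.566,-.0455])
T={'top':[(470,259.5),(492.5,254.5)],'scene':[(170,261),(146,270.5)]}
for n in T:
    w=[ray(n,p,.099) for p in T[n]]; d=w[1]-w[0]
    print(n,np.round(w,4).tolist(),'yaw',np.degrees(np.arctan2(d[0],-d[1])).round(1))
    for th in(12.5,14,16):
        R=Ro.from_euler('z',-th,degrees=True).as_matrix()[:2,:2]; print(th,[(R@(p-c)*1e3).round(1).tolist() for p in w])
for th in(12.5,14,16):
    R=Ro.from_euler('z',-th,degrees=True).as_matrix()[:2,:2]
    print('arm end z.055',[(R@(ray(n,p,.052)-c)*1e3).round(1).tolist() for n,p in(('top',(457,231)),('scene',(188,310)))])
    print('post top',[(R@(ray(n,p,.06)-c)*1e3).round(1).tolist() for n,p in(('top',(496,254)),('scene',(141,291.5)))])
```

```text
top [[0.5413, -0.1477], [0.5484, -0.1815]] yaw 11.8
12.5 [[-46.2, -94.4], [-46.6, -128.9]]
14 [[-48.7, -93.2], [-50.0, -127.6]]
16 [[-51.9, -91.4], [-54.4, -125.8]]
scene [[0.5434, -0.1462], [0.5487, -0.1808]] yaw 8.7
12.5 [[-43.8, -93.4], [-46.2, -128.4]]
14 [[-46.3, -92.2], [-49.5, -127.1]]
16 [[-49.5, -90.6], [-53.9, -125.3]]
arm end z.055 [[4.4, -103.5], [13.7, -101.1]]
post top [[-45.7, -150.1], [-47.9, -145.3]]
arm end z.055 [[1.7, -103.6], [11.1, -101.4]]
post top [[-49.7, -148.9], [-51.7, -144.0]]
arm end z.055 [[-1.9, -103.6], [7.5, -101.8]]
post top [[-54.8, -147.0], [-56.7, -142.1]]
```

```bash
cat > d.py <<'E'
import sys
from g import *
# usage: d.py x_c y_c tipz(mm) yaw_of_tool_y(deg) : delta from present pose, tool axes
x,y,z,a=map(float,sys.argv[1:5])
th=np.radians(14);w=np.array([.566,-.0455])+np.array([[np.cos(th),-np.sin(th)],[np.sin(th),np.cos(th)]])@[x/1e3,y/1e3]
s=robot.get_state();R=Ro.from_euler('xyz',s['ee_rot']);t=np.radians(a)
Y=np.array([np.cos(t),np.sin(t),0]);X=np.array([0,0,-1.]);Rt=Ro.from_matrix(np.c_[X,Y,np.cross(X,Y)])
p=np.array([*w,z/1e3+.173])
print('world',p.round(4),'d',R.inv().apply(p-s['tcp_pos']).round(4),'rot',(R.inv()*Rt).as_rotvec().round(4),'t',s['time'],'F',s['contact_force'].round(1))
E
python3 d.py -20 -112 150 194
```

```text
world [ 0.5737 -0.159   0.323 ] d [ 0.0817 -0.5953 -0.6676] rot [-5.271e-01 -3.000e-04 -1.000e-04] t 0.4 F [-0.1  0.1  0.8]
```

Call:
servo_tool --increments '[0,-0.037,-0.042,0,0,0,0,0,-0.074,-0.084,0,0,0,0,0,-0.112,-0.126,0,0,0,0,0,-0.149,-0.168,0,0,0,0,0,-0.186,-0.21,0,0,0,0,0,-0.224,-0.252,0,0,0,0,0,-0.261,-0.294,0,0,0,0,0,-0.298,-0.334,0,0,0,0]' --squeeze 40

```text
time: 1.4
tcp_pos: [0.3818, 0.2425, 0.405]
ee_rot: [-0.619, 1.57, 0.669]
contact_force: [1.7, 0.4, -0.5]
width: -0.0002
```

Call:
servo_tool --increments '[0,-0.037,-0.042,-0.1,0,0,0,0,-0.074,-0.084,-0.2,0,0,0,0,-0.112,-0.126,-0.3,0,0,0,0,-0.149,-0.168,-0.4,0,0,0,0,-0.186,-0.21,-0.5,0,0,0,0.02,-0.224,-0.252,-0.527,0,0,0,0.04,-0.261,-0.294,-0.527,0,0,0,0.04,-0.297,-0.334,-0.527,0,0,0]'

```text
time: 2.4
tcp_pos: [0.5735, -0.161, 0.3632]
ee_rot: [1.087, 1.568, 2.902]
contact_force: [1.5, 0.9, 0.4]
width: 0.0
```

```bash
python3 d.py -20 -112 80 194
python3 - <<'E'
from g import *
im=get_image('scene');cv2.imwrite('pics/c1.png',cv2.resize(im[130:370,80:380,::-1],None,fx=2.5,fy=2.5))
print(robot.get_state()['width'])
E
```

```text
world [ 0.5737 -0.159   0.253 ] d [ 0.1102 -0.0009  0.0018] rot [-0.0002  0.0011 -0.0022] t 2.4 F [1.5 0.9 0.4]
7.9848325981287e-05
```

View pics/c1.png

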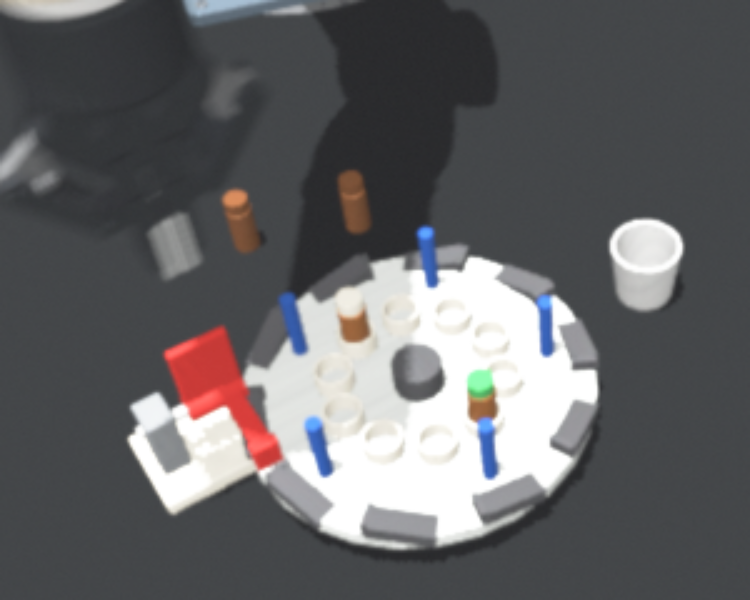

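The closed fingertips are at crop (180,270), above and behind the tab at (205,360). The wheel is unchanged. Now I'll descend on the tab's +x side.

Call:
servo_tool --increments '[0.03,0,0.002,0,0,0,0,0.06,0,0.002,0,0,0,0,0.09,0,0.002,0,0,0,0,0.108,0,0.002,0,0,0,0,0.108,0,0.002,0,0,0,0]'

```text
time: 3.08
tcp_pos: [0.5724, -0.157, 0.2556]
ee_rot: [1.101, 1.568, 2.916]
contact_force: [0.0, 1.2, 0.3]
width: -0.0002
```

```bash
python3 d.py -50 -112 80 194
python3 - <<'E'
from g import *
im=get_image('scene');cv2.imwrite('pics/c2.png',cv2.resize(im[200:350,100:300,::-1],None,fx=3,fy=3))
p=robot.get_state()['tcp_pos'];p[2]-=.173;print(proj('scene',p))
E
```

```text
world [ 0.5446 -0.1663  0.253 ] d [ 0.0027  0.0293 -0.0023] rot [-0.      0.0011 -0.0022] t 3.075 F [0.  1.2 0.3]
[168.3614381  285.02856531]
```

View pics/c2.png

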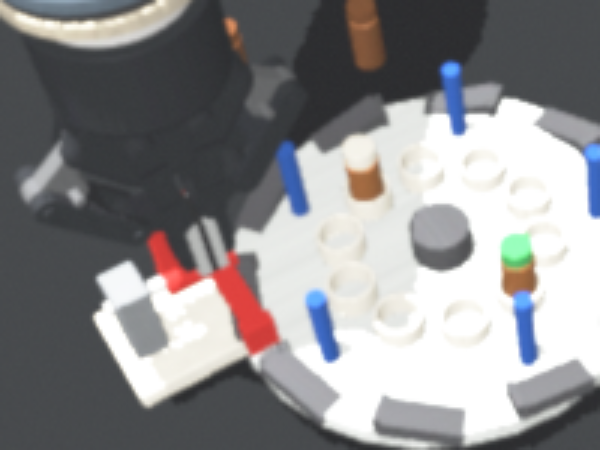

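The fingertips are at crop (210,268), on the +x side of the tab and clear of the arm. Now I'll push the tab over.

Call:
servo_tool --increments '[0,0.006,0,0,0,0,0,0,0.012,0,0,0,0,0,0,0.018,0,0,0,0,0,0,0.022,0,0,0,0,0,0,0.026,0,0,0,0,0,0,0.03,0,0,0,0,0,0,0.034,0,0,0,0,0,0,0.034,0,0,0,0,0]'

```text
time: 4.12
tcp_pos: [0.5394, -0.1657, 0.2566]
ee_rot: [1.22, 1.57, 3.034]
contact_force: [0.4, -0.8, -0.5]
width: -0.0002
```

```bash
python3 d.py -50 -112 80 194
python3 - <<'E'
from g import *
im=get_image('scene');a=cv2.resize(im[220:340,120:220,::-1],None,fx=4,fy=4)
im=get_image('top');b=cv2.resize(im[190:310,420:520,::-1],None,fx=4,fy=4);cv2.imwrite('pics/c3.png',np.hstack([a,b]))
E
```

```text
world [ 0.5446 -0.1663  0.253 ] d [ 0.0036 -0.0049 -0.0018] rot [-0.0004  0.0003 -0.0009] t 4.125 F [ 0.4 -0.8 -0.5]
```

View pics/c3.png

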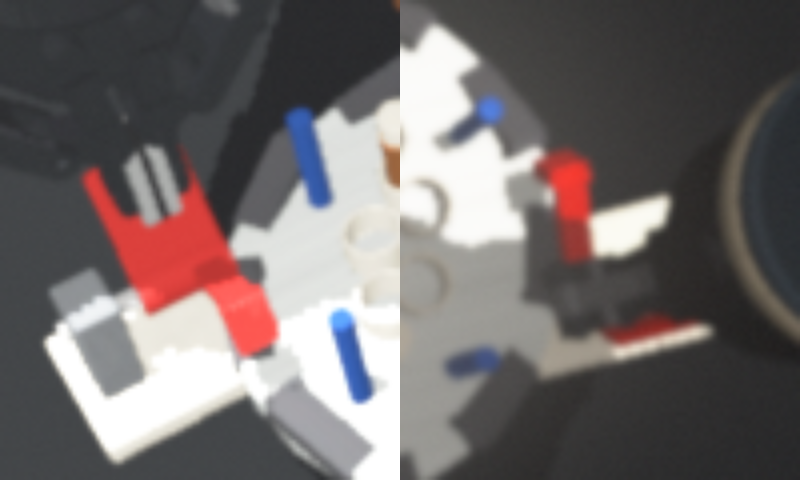

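The tab leans over and the nose is lifted in both views (nose at left crop (250,310), right crop (570,165)). Next I'll retreat, rise and move to behind the far peg.

Call:
servo_tool --increments '[0,-0.01,0,0,0,0,0,0,-0.02,0,0,0,0,0,-0.04,-0.022,0,0,0,0,0,-0.08,-0.022,0,0,0,0,0,-0.085,-0.022,0,0,0,0,0]'

```text
time: 4.85
tcp_pos: [0.5626, -0.1602, 0.3445]
ee_rot: [-2.028, 1.566, -0.213]
contact_force: [-0.2, 0.4, 0.2]
width: -0.0002
```

```bash
python3 d.py -6 94.5 150 176.5
```

```text
world [0.5373 0.0447 0.323 ] d [ 0.0211 -0.0251  0.205 ] rot [ 0.3058 -0.0015  0.0048] t 4.85 F [-0.2  0.4  0.2]
```

Call:
servo_tool --increments '[0,-0.005,0.05,0.1,0,0,0,0,-0.012,0.1,0.2,0,0,0,0,-0.018,0.15,0.306,0,0,0,0.0,-0.025,0.205,0.306,0,0,0,0.02,-0.025,0.205,0.306,0,0,0,0.02,-0.025,0.205,0.306,0,0,0]'

```text
time: 5.6
tcp_pos: [0.5355, 0.0456, 0.3202]
ee_rot: [1.874, 1.568, -2.898]
contact_force: [0.0, 0.5, -0.4]
width: -0.0003
```

```bash
python3 d.py -6 94.5 57 176.5; python3 d.py 12 93 57 176.5; python3 -c "
from g import *
im=get_image('top');a=cv2.resize(im[150:350,270:510,::-1],None,fx=3,fy=3);cv2.imwrite('pics/c4.png',a)"
```

```text
world [0.5373 0.0447 0.23  ] d [ 0.0902 -0.0021 -0.0006] rot [ 0.001  -0.001  -0.0031] t 5.6 F [ 0.   0.5 -0.4]
world [0.5551 0.0476 0.23  ] d [ 0.0902 -0.0197  0.0033] rot [ 0.001  -0.001  -0.0031] t 5.6 F [ 0.   0.5 -0.4]
```

View pics/c4.png

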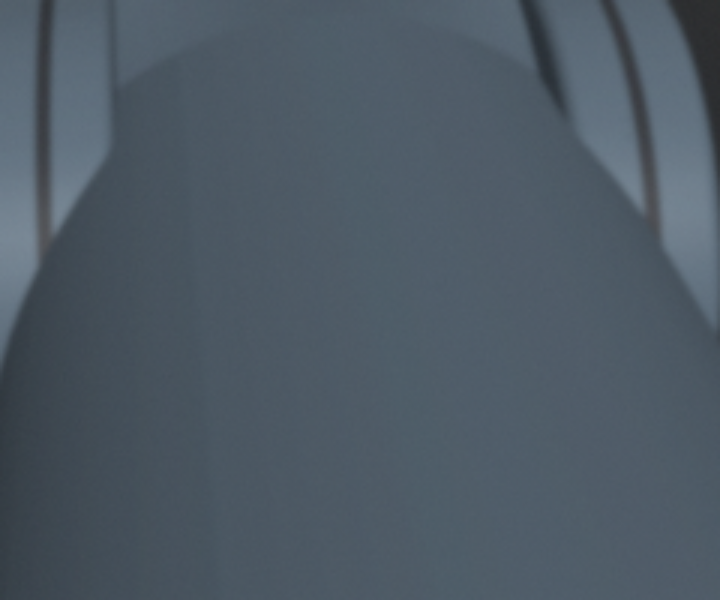

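The arm blocks the top view here. The scene camera will serve for checks.

Call:
servo_tool --increments '[0.03,-0.002,0,0,0,0,0,0.06,-0.002,0,0,0,0,0,0.09,-0.002,0,0,0,0,0,0.09,-0.002,0,0,0,0,0]'

```text
time: 6.15
tcp_pos: [0.5376, 0.0435, 0.2306]
ee_rot: [1.886, 1.567, -2.89]
contact_force: [0.5, -0.5, 0.9]
width: 0.0002
```

Run:
```python
from g import *
import subprocess
im=get_image('scene');a=cv2.resize(im[190:350,120:360,::-1],None,fx=3,fy=3);cv2.imwrite('pics/c5.png',a)
for psi in (72,63,54,45,36):
    r=np.radians(psi);g=16;p=88*np.array([np.cos(r),np.sin(r)])+g*np.array([-np.sin(r),np.cos(r)])
    print(psi,subprocess.run(['python3','d.py',*map(str,p.round(1)),'57',str(psi+14.5+90)],capture_output=True,text=True).stdout.strip())
```

```text
72 world [0.5562 0.0434 0.23  ] d [ 0.0018 -0.0181  0.0009] rot [-0.0024 -0.0006 -0.0011] t 6.2 F [-0.4 -1.6 -0.2]
63 world [0.5702 0.0439 0.23  ] d [ 0.0018 -0.032   0.0023] rot [ 0.1547 -0.0007 -0.0011] t 6.2 F [-0.4 -1.6 -0.2]
54 world [0.5841 0.0421 0.23  ] d [ 0.0017 -0.0461  0.0014] rot [ 0.3117 -0.0008 -0.001 ] t 6.2 F [-0.4 -1.6 -0.2]
45 world [0.5976 0.0381 0.23  ] d [ 0.0017 -0.0597 -0.0017] rot [ 0.4688 -0.0009 -0.001 ] t 6.2 F [-0.4 -1.6 -0.2]
36 world [0.6103 0.0322 0.23  ] d [ 0.0017 -0.0728 -0.0068] rot [ 0.6259 -0.001  -0.0009] t 6.2 F [-0.4 -1.6 -0.2]
```

View pics/c5.png

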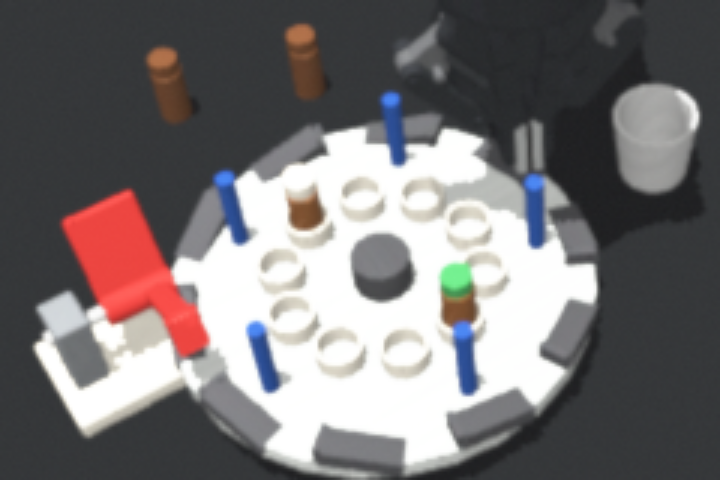

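The fingertips are at crop (530,150), just behind the target peg (535,210), with the pawl up at the left. Now I'll push the wheel back along the arc.

Call:
servo_tool --increments '[0,-0.009,0.001,0,0,0,0,0,-0.018,0.001,0,0,0,0,0,-0.023,0.002,0.05,0,0,0,0,-0.028,0.002,0.11,0,0,0,0,-0.032,0.002,0.155,0,0,0,0,-0.037,0.002,0.21,0,0,0,0,-0.042,0.002,0.26,0,0,0,0,-0.046,0.0015,0.31,0,0,0]'

```text
time: 7.2
tcp_pos: [0.5842, 0.0433, 0.2318]
ee_rot: [-0.838, 1.571, 0.358]
contact_force: [-1.7, -0.3, 1.5]
width: 0.0
```

```bash
cat > w.py <<'E'
from g import *
import subprocess
im=get_image('scene'); C=np.array([.5646,-.0456])
for c,a,px in blobs(im,'blue'):
    p=ray('scene',c,.055)-C
    if a<600 and np.hypot(*p)<.1:
        ang=np.degrees(np.arctan2(p[1],p[0])); print(ang.round(1),a,(np.hypot(*p)*1e3).round(1),'turn',np.radians(-(ang-14.05+36)%72-36).round(3) if 0 else np.round(np.radians(np.mod(14.05-ang,72)),3))
for psi in (45,40,38,36,34):
    r=np.radians(psi);g=16;p=88*np.array([np.cos(r),np.sin(r)])+g*np.array([-np.sin(r),np.cos(r)])
    print(psi,subprocess.run(['python3','d.py',*map(str,p.round(1)),'57',str(psi+14.5+90)],capture_output=True,text=True).stdout.strip())
E
python3 w.py
```

```text
134.7 45 69.1 turn 0.408
-148.3 132 83.4 turn 0.32
67.9 112 83.2 turn 0.317
-74.0 110 82.6 turn 0.28
-3.1 111 84.1 turn 0.3
45 world [0.5976 0.0381 0.23  ] d [ 0.0018 -0.0139  0.    ] rot [0.1552 0.0003 0.0008] t 7.25 F [-0.5  0.2 -0.4]
40 world [0.6048 0.0351 0.23  ] d [ 0.0018 -0.0217 -0.0002] rot [0.2424 0.0004 0.0008] t 7.25 F [-0.5  0.2 -0.4]
38 world [0.6076 0.0337 0.23  ] d [ 0.0018 -0.0248 -0.0004] rot [0.2774 0.0004 0.0008] t 7.25 F [-0.5  0.2 -0.4]
36 world [0.6103 0.0322 0.23  ] d [ 0.0018 -0.0279 -0.0008] rot [0.3123 0.0004 0.0008] t 7.25 F [-0.5  0.2 -0.4]
34 world [0.613  0.0306 0.23  ] d [ 0.0018 -0.0309 -0.0013] rot [0.3472 0.0004 0.0007] t 7.25 F [-0.5  0.2 -0.4]
```

Call:
servo_tool --increments '[0,-0.004,0,0.05,0,0,0,0,-0.008,0,0.09,0,0,0,0,-0.012,0,0.135,0,0,0,0,-0.016,0,0.18,0,0,0,0,-0.02,0,0.225,0,0,0,0,-0.023,0,0.26,0,0,0,0,-0.025,0,0.278,0,0,0,0,-0.025,0,0.278,0,0,0]'

```text
time: 8.25
tcp_pos: [0.6073, 0.0339, 0.2317]
ee_rot: [-1.837, 1.57, -0.916]
contact_force: [-0.8, 0.3, -0.3]
width: -0.0002
```

```bash
python3 w.py
```

```text
-164.4 128 83.2 turn 0.601
51.4 121 83.6 turn 0.605
-91.1 108 82.1 turn 0.579
-19.4 112 83.7 turn 0.583
45 world [0.5976 0.0381 0.23  ] d [ 0.0018  0.0103 -0.0026] rot [-1.175e-01  1.000e-04  7.000e-04] t 8.3 F [-0.1  0.7 -0.6]
40 world [0.6048 0.0351 0.23  ] d [ 0.0018  0.0027 -0.0007] rot [-0.0302  0.0001  0.0006] t 8.3 F [-0.1  0.7 -0.6]
38 world [0.6076 0.0337 0.23  ] d [ 0.0018 -0.0003 -0.    ] rot [0.0047 0.0001 0.0006] t 8.3 F [-0.1  0.7 -0.6]
36 world [0.6103 0.0322 0.23  ] d [ 0.0018 -0.0034  0.0004] rot [0.0396 0.0001 0.0006] t 8.3 F [-0.1  0.7 -0.6]
34 world [0.613  0.0306 0.23  ] d [ 0.0018 -0.0065  0.0008] rot [0.0745 0.0001 0.0006] t 8.3 F [-0.1  0.7 -0.6]
```

Call:
servo_tool --increments '[0,-0.0013,0,0.015,0,0,0,0,-0.0026,0,0.03,0,0,0,0,-0.0026,0,0.03,0,0,0,0,0.006,0,0.03,0,0,0,0,0.014,0,0.03,0,0,0,-0.04,0.014,0,0.03,0,0,0,-0.08,0.014,0,0.03,0,0,0,-0.1,0.014,0,0.03,0,0,0]'

```text
time: 9.3
tcp_pos: [0.5959, 0.0428, 0.3338]
ee_rot: [-0.742, 1.568, 0.149]
contact_force: [-0.5, 0.6, -0.9]
width: 0.0002
```

```bash
python3 w.py|head -6; python3 d.py -100 -112 165 194
```

```text
-166.0 131 83.6 turn 0.629
123.0 120 84.2 turn 0.612
-92.5 109 82.0 turn 0.603
49.7 100 83.7 turn 0.635
-20.8 111 84.1 turn 0.608
45 world [0.5976 0.0381 0.23  ] d [ 0.1057 -0.0035 -0.0031] rot [-0.1474  0.0034  0.0034] t 9.35 F [ 1.2 -0.9  1. ]
world [ 0.4961 -0.1784  0.338 ] d [-0.003 -0.061 -0.235] rot [-0.9241  0.0019  0.0046] t 9.35 F [ 1.2 -0.9  1. ]
```

The wheel has turned about 0.617 rad. Now I'll go to the tab's −x side.

Call:
servo_tool --increments '[0,-0.01,-0.039,-0.154,0,0,0,0,-0.02,-0.078,-0.308,0,0,0,0,-0.03,-0.117,-0.462,0,0,0,0,-0.04,-0.156,-0.616,0,0,0,0,-0.05,-0.195,-0.77,0,0,0,0,-0.061,-0.235,-0.924,0,0,0,0,-0.061,-0.235,-0.924,0,0,0,0,-0.061,-0.235,-0.924,0,0,0]'

```text
time: 10.35
tcp_pos: [0.4957, -0.1779, 0.3315]
ee_rot: [-0.083, 1.57, 1.731]
contact_force: [-0.2, 1.3, 0.1]
width: 0.0005
```

```bash
python3 d.py -100 -112 80 194
```

```text
world [ 0.4961 -0.1784  0.253 ] d [ 0.0785 -0.0003 -0.0006] rot [-0.0013  0.0007  0.0001] t 10.35 F [-0.2  1.3  0.1]
```

Call:
servo_tool --increments '[0.03,0,0,0,0,0,0,0.06,0,0,0,0,0,0,0.078,0,0,0,0,0,0,0.078,0,0,0,0,0,0]'

```text
time: 10.85
tcp_pos: [0.4959, -0.1768, 0.2525]
ee_rot: [0.912, 1.568, 2.729]
contact_force: [0.2, -0.4, -0.4]
width: -0.0002
```

Call:
servo_tool --increments '[0,-0.006,0,0,0,0,0,0,-0.012,0,0,0,0,0,0,-0.017,0,0,0,0,0,0,-0.021,0,0,0,0,0,0,-0.025,0,0,0,0,0,0,-0.028,0,0,0,0,0,0,-0.031,0,0,0,0,0,0,-0.031,0,0,0,0,0]'

```text
time: 11.85
tcp_pos: [0.5261, -0.1709, 0.2537]
ee_rot: [-1.9, 1.57, -0.085]
contact_force: [0.4, 0.9, 0.6]
width: -0.0002
```

Call:
servo_tool --increments '[0,-0.001,0,0,0,0,0,0,-0.002,0,0,0,0,0,0,-0.003,0,0,0,0,0,0,-0.004,0,0,0,0,0,0,-0.004,0,0,0,0,0]'

```text
time: 12.48
tcp_pos: [0.5298, -0.17, 0.2537]
ee_rot: [-2.016, 1.571, -0.201]
contact_force: [0.3, 0.5, 0.1]
width: -0.0004
```

```bash
python3 d.py -64 -112 80 194; python3 w.py|head -5;python3 -c "
from g import *
im=get_image('scene');a=cv2.resize(im[220:340,120:220,::-1],None,fx=4,fy=4)
b=cv2.resize(cv2.imread('pics/scene0.png')[220:340,120:220],None,fx=4,fy=4);cv2.imwrite('pics/c6.png',np.hstack([a,b]))"
```

```text
world [ 0.531  -0.1697  0.253 ] d [ 0.0007 -0.0012  0.    ] rot [-0.     -0.0001  0.0002] t 12.475 F [0.3 0.5 0.1]
-165.9 140 83.2 turn 0.627
123.0 120 84.2 turn 0.612
-92.9 127 82.1 turn 0.611
49.0 94 84.0 turn 0.647
-20.7 109 84.3 turn 0.606
```

View pics/c6.png

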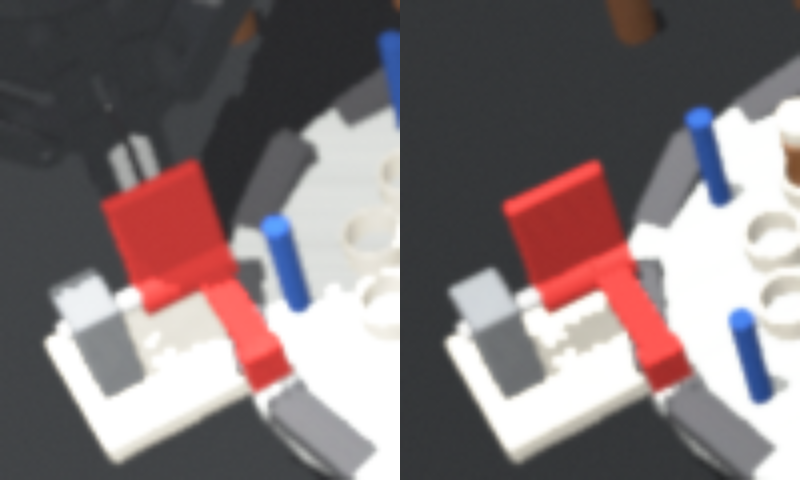

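Nearly matching the reference at right: tab corners (105,205)/(200,160) in both. There's no stop force yet, so I'll press on gently until the force shows the stop.

Call:
servo_tool --increments '[0,-0.0007,0,0,0,0,0,0,-0.0014,0,0,0,0,0,0,-0.002,0,0,0,0,0,0,-0.002,0,0,0,0,0]'

```text
time: 13.08
tcp_pos: [0.5315, -0.1696, 0.2537]
ee_rot: [1.471, 1.57, -2.997]
contact_force: [-2.2, 0.1, 0.9]
width: 0.0003
```

Call:
servo_tool --increments '[0,-0.0007,0,0,0,0,0,0,-0.0014,0,0,0,0,0,0,-0.002,0,0,0,0,0,0,-0.002,0,0,0,0,0]'

```text
time: 13.58
tcp_pos: [0.5323, -0.1696, 0.2536]
ee_rot: [1.344, 1.568, -3.126]
contact_force: [-7.7, -1.5, 5.2]
width: 0.0004
```

The force rose to 8 N with the finger stalled, so this is the stop. I'll retreat and check.

Call:
servo_tool --increments '[0,-0.0015,0,0,0,0,0,0,-0.0015,0,0,0,0,0]'

```text
time: 13.82
tcp_pos: [0.5328, -0.1695, 0.2536]
ee_rot: [1.34, 1.566, -3.13]
contact_force: [-11.3, -2.3, 9.7]
width: 0.0002
```

Call:
servo_tool --increments '[0,0.01,0,0,0,0,0,0,0.03,0,0,0,0,0,-0.04,0.04,0,0,0,0,0,-0.1,0.04,0,0,0,0,0,-0.15,0.07,0,0,0,0,0,-0.15,0.07,0.05,0,0,0,0,-0.15,0.07,0.05,0,0,0,0]'

```text
time: 14.7
tcp_pos: [0.4546, -0.1342, 0.4045]
ee_rot: [-1.222, 1.568, 0.597]
contact_force: [0.1, 0.6, -0.2]
width: -0.0004
```

```bash
python3 w.py|head -5;python3 -c "
from g import *
im=get_image('scene');a=cv2.resize(im[220:340,120:220,::-1],None,fx=4,fy=4)
b=cv2.resize(im[190:430,120:360,::-1],(480,480));cv2.imwrite('pics/c7.png',np.hstack([a[:480],b])[:, :880])
im0=cv2.imread('pics/scene0.png')[:,:,::-1]
for i in(im0,im):
  px,s=redpx('scene',i);print(s,cv2.approxPolyDP(cv2.convexHull(px.astype('int32')),1.5,True)[:,0].tolist())
d=cv2.absdiff(im,im0).max(2)
print('bottle diff',(d[375:430,190:238]>40).sum(),'cup diff',(d[215:255,320:356]>40).sum())
s=robot.get_state();print(s['time'],s['tcp_pos'],s['contact_force'])"
```

```text
-166.2 145 84.5 turn 0.633
123.0 120 84.2 turn 0.612
-92.5 109 82.0 turn 0.603
49.3 99 83.8 turn 0.641
-20.8 111 84.1 turn 0.608
[ 146  260   46   57 1005] [[191, 313], [183, 316], [157, 296], [152, 289], [146, 270], [169, 260]]
[ 146  260   46   57 1005] [[191, 313], [183, 316], [157, 296], [152, 289], [146, 271], [169, 260]]
bottle diff 0 cup diff 0
14.8 [ 0.45519204 -0.13666872  0.40394937] [0.58515771 0.71276696 0.31112504]
```

View pics/c7.png

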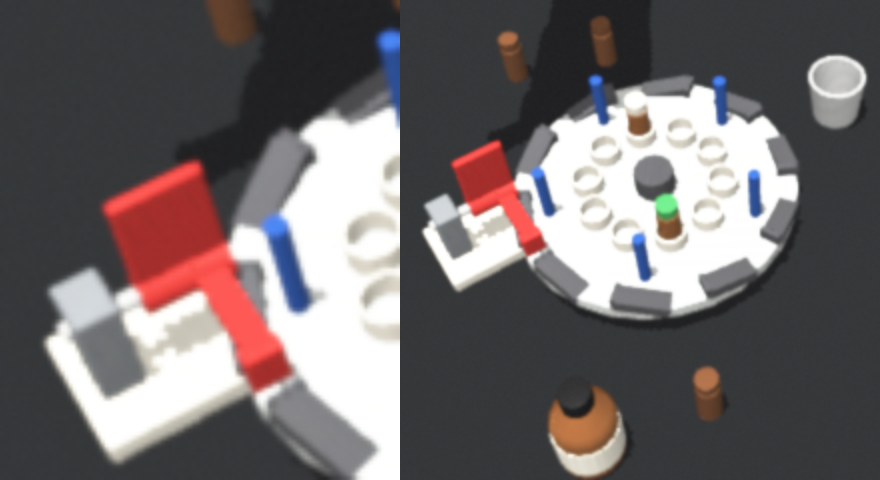

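The red outline matches the start to within a pixel: tab upright, nose down. The wheel is back one notch, both vials stand in their wells, and the bottle and cup show no change in the image. Handing in.

```bash
python3 -c "
from plant import robot
print(robot.sign_off())"
```

```text
the job is handed in; nothing more can be done
None
```

The job is done and handed in at about 15 s on the robot clock. I pushed the tab over with the closed fingertips and turned the wheel back one notch clockwise by a blue peg. I then pushed the tab upright until it hit a firm stop, at about 15 N, and retreated clear.

- **Wheel:** the last scene picture gives a turn of 0.60–0.64 rad depending on the peg, about 0.62 on average; one notch is 0.628. I did not take a second reading from the top camera, because the arm blocked its view when I checked before the push.
- **Pawl:** its outline matches the starting picture to within one pixel, so it is fully down in the next notch.
- **Vials, bottle and cup:** both vials are standing in their wells, and the bottle and cup show no change from the first picture.

No check failed. One disagreement came up early: the tab sits about 8 mm further out along the carousel's −y than I first assumed, and I corrected for that before pushing.

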